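# Clamp the driver module and set the dimmer

## Task

A driver module is lying in one of the two clamp socket blocks on the lamp test bench: swing that block's lever fully shut over the module, and only then slide the dimmer's grip along its track until its middle is in line with the point of the white setting clip. Leave the lever of the empty block open as it is, and do not shift the other things on the bench.

Things in the scene. Friction and masses are not known exactly. Their poses are not given: they have to be found in the camera images.
- loaded_block: Clamp socket block WITH a driver module lying in its nest (fixed). Grey base 100 x 56 x 24 mm (x, y, z), on top a black walled nest and, towards +x, two upright steel hinge cheeks up to 60 mm high. Origin at the centre of its underside; its -x end is the one over which the lever's hand grip overhangs when shut; the hinge pin runs along its y axis.
- loaded_lever (a joint): Angle of the loaded block's clamp lever, rad: 0 = fully shut (level, pointing along the block's -x, its rubber pad over the module), about 1.57 = upright, 1.9 = the open stop (leaning back). Stiff hinge: stays where it is left.
- loaded_lever_grip (a point): Point in the middle of the hand grip of the loaded block's lever, 100 mm from the hinge pin; when shut it is 50 mm above the table and 14 mm beyond the base's end. The lever is a flat steel bar 14 mm wide and 8 mm thick running from the hinge, ending in a black plastic hand grip 16 mm wide (along the hinge pin), 14 mm thick and 46 mm long (from 74 to 120 mm from the hinge pin). 
- loaded_lever_hinge (a point): Middle of the loaded block's hinge pin, 36 mm towards +x from the block's origin and 50 mm above the table. The pin runs along the block's y axis.
- module: Finned grey and aluminium driver module 44 x 30 x 16 mm, lying loose in the nest of the loaded block; origin at the centre of its underside, 24 mm above the table. Nest walls stand 6 mm high round it.
- empty_block: An identical clamp socket block with an empty nest (fixed); frame as for the loaded block. The two blocks may stand either way round, left or right.
- empty_lever_grip (a point): Middle of the hand grip of the empty block's lever, which stands open, 100 mm from its hinge pin. It is to stay as it is.
- dimmer_base: Aluminium track of the dimmer (fixed), 40 x 170 x 14 mm (x, y, z), origin at the centre of its underside. The grip slides along its y axis; +y points roughly away from the robot.
- dimmer (a joint): Travel of the dimmer's grip along the track's +y, m: 0 = near end, 0.12 = far end. The grip is at track y = -0.06 m + this value. Friction about 1.5 N.
- dimmer_top (a point): Centre of the top of the dimmer's grip, a black block 28 mm across the track, 20 mm along it and 40 mm tall; its top is 54.5 mm above the table.
- clip: Small white setting clip standing against the side of the dimmer's track (fixed), 22 x 16 x 19 mm, with a triangular point towards the track. Its axes are parallel to the track's; its point lies on the line y = 0 of its frame, so the grip is set when the grip's centre has y = 0 in the clip's frame. Origin at its underside.
- spare_module: Bystander: a second driver module, 44 x 30 x 16 mm, lying on the table. Origin at its underside.
- screwdriver: Bystander: screwdriver 150 mm long lying along its x axis, black handle.
- tape_roll: Bystander: empty cardboard tape core lying flat, 84 mm across, 24 mm tall. Origin at its underside.
- jar: Bystander: whitish jar with a white cap, 52 mm across and 75 mm tall, standing. Origin at its underside.
- wrench: Bystander: steel wrench 150 mm long lying along its x axis.
- carton: Bystander: small carton 90 x 70 x 50 mm. Origin at its underside.
- mug: Bystander: white mug 76 mm across and 90 mm tall. Origin at its underside.
Things that resemble listed ones, but are neither listed nor needed, are in the scene too. Several things have the shape of the clip; the one meant has the colours described above.

How it is judged:
By the outcome, as a careful person would: the job done as asked, in the order asked, and still so for the second after the job is handed in, with the robot touching nothing.
It also fails if it takes over 54 s, if anything falls off the work surface, if the arm or the gripper's body presses on something with over 40 N, if the wrist force passes 120 N, or if a joint passes its speed limit or range.

## Robot

A 7-joint arm with a two-finger parallel gripper is mounted at the origin on the work surface. World frame = base frame: x ahead of the robot, y to its left, z up, the work surface at z = 0. Lengths are in m, angles in rad, forces in N, time in s.
With the tool pointing down it reaches from about 0.425 to 0.875 m from the base axis. Payload 4.7 kg.
Tool frame: the origin (TCP) lies between the finger pads; the fingertips stand 11 mm ahead of it and the grasp point (between the pads) lies 8 mm behind it; z points along the fingers, y is the line along which they close (so a half turn about z gives the same grasp; the last joint's range is limited). The gripper opens to 87 mm and grips with 3 to 60 N. Pads are 19 mm wide; open, the fingers measure 117 mm over their backs; the gripper's body (75 mm by 190 mm) begins 51 mm behind the grasp point.
Start: joints at [1.315, 0.321, -0.07, 1.45, 0.023, 1.371, -0.057], TCP at [0.173, -0.627, 0.234] pointing down, gripper open.
Joint ranges: [-2.86, 2.86], [-0.3, 2.09], [-1.38, 1.24], [0.06, 2.45], [-1.56, 4.7], [0.09, 2.05], [-2.69, 2.69]. Speed limits (rad/s): [2.57, 2.57, 3.14, 3.14, 3.14, 3.14, 3.14].

## Interface

Orientations are given as a rotation vector (axis times angle).
In Python, from bench import ctrl gives the robot as it stands. The module is installed in compiled form; this text tells all that it offers.
- The arm moves only by the shell command python3 -m inch 'ROWS' [FORCE]. ROWS is JSON, a list of rows, each an object with "slide": the shift along the tool's x, y, z scaled (see below), a list of three; "angular": the turn, a rotation vector about the tool's x, y, z scaled (see below), a list of three; "claw": the opening, from -1 (shut) to 1 (fully open). In form: [{"slide": [tx, ty, tz], "angular": [rx, ry, rz], "claw": claw}, ...]. A call has 1 to 10 rows; each row is the pose to reach, as a shift and turn from the pose commanded when the call began, along the tool's axes at that moment; what a row does not reach only later rows make up. The controller multiplies each number of a shift by 0.25 m and each number of a turn by 30 degrees. A row lasts 1/10 s, in which the tool goes at most 50 mm and 8.59 degrees, less where a joint would pass 70% of its speed; a pose out of reach is approached as far as the arm can. A call with a number of a shift or a turn outside -1 to 1 is refused whole. A call with a gripper value outside its range is refused whole. The fingers move at their own pace and stop on an object; FORCE is the grip in N (left out, the last holds). Time passes only in rows, so rows that repeat a pose let the fingers close. It gives the time, the measured TCP pose, the force, the opening and the grip force at its end, in the units of the state.
- ctrl.get_state(): the state, without advancing time (a new reading comes with each control period).
- ctrl.get_image(name): name is "side" or "top" or "wrist"; returns a dict with "color" (384x512x3 uint8, red, green, blue), "depth" (384x512 float32, m along the optical axis (not along the pixel's ray), 0 where there is no reading), "camera_matrix" (3x3 intrinsics, pixels), "extrinsics" (4x4, takes a point from camera to world coordinates); the wrist camera has in their place "tool_from_camera" (4x4, takes a point from camera to tool coordinates, whose origin is the TCP and whose axes are the flange's). Camera axes: x right, y up, looking along -z (the intrinsics and any distortion apply to the point x, -y, -z); pixel columns grow to the right and rows downward; lengths in m; the calibration is good to about 2 mm. A picture is of the moment at which its call begins: read the wrist's pose just before it.
- ctrl.close_job(): hands the job in; it is judged then, once.
Trained networks look in the newest picture that a camera, given by its name, has taken for a name from the list of things; names that differ only in an ending like _2 or _b are one class to them, and where a whole thing is asked for, a point or a joint stands for the part that bears it (a point fixed in the world has none). Each returns a list of dicts, best first, with "confidence" (0 to 1); they miss things now and then, are a little off and sometimes report something else, mostly with a low value. They report only what shows in the picture. A call takes as long as a camera call. They do not tell look-alikes from the thing itself.
- ctrl.find_in(query, camera): "bbox" ([centre column, centre row, width, height] in pixels, round what is visible of it).
- ctrl.outline_of(query, camera): "mask" (384x512 bool, what is visible of it) and "bbox" ([centre column, centre row, width, height] in pixels, round what is visible of it).
The state is a dict: "time": time; "joint_positions": joint angles; "qd": joint speeds; "joint_torque": joint torques, N m; "position": TCP position; "tool_rot": TCP orientation; "ft_force": force on the tool from outside, world axes, zero at the start; "torque": the same for the moment, N m; "grip_width": opening from 0.0 (shut) to 1.0 (fully open); "grip_force": force on a finger pad.
Only numpy, scipy, OpenCV 4.12 (cv2) and the standard library are available. Lean on these libraries where they do the work, as an engineer would, in place of code of your own. Each camera call takes 0.05 s, during which the arm holds its last target. There are 200 camera calls.

## Working session

There is one attempt and no reset: what is moved stays moved. The work goes in short steps, Python scripts to look and compute and a shell command to move; the robot and the scene stay as the last step left them, time stands still between calls to the robot, and variables do not carry over. Pictures are saved under pics/ and viewed, at most 10 in all, crops included, and the job is handed in when it is done.

```bash
mkdir -p pics
cat > h.py <<'E'
import numpy as np, cv2
from bench import ctrl
from scipy.spatial.transform import Rotation as R
def pts(im, T=None):
    d=im["depth"]; K=im["camera_matrix"]; T=im["extrinsics"] if T is None else T
    v,u=np.mgrid[:384,:512]
    P=np.stack([(u-K[0,2])/K[0,0]*d,-(v-K[1,2])/K[1,1]*d,-d,np.ones_like(d)],-1)
    W=(P@T.T)[...,:3]; W[d==0]=np.nan
    return W
E
python3 - <<'E'
from h import *
ims=[]
for c in ("top","side"):
    im=ctrl.get_image(c); np.savez(f"{c}0.npz",**im); ims.append(im["color"])
    print(c,im["camera_matrix"].round(1).tolist(),im["extrinsics"].round(3).tolist())
    for q in ["loaded_block","loaded_lever_grip","module","dimmer_base","dimmer_top","clip"]:
        print(q,[(np.round(r["bbox"]).astype(int).tolist(),round(r["confidence"],2)) for r in ctrl.find_in(q,c)[:5]])
    cv2.imwrite(f"pics/{c}0.png",cv2.resize(im["color"][...,::-1],(800,600),interpolation=cv2.INTER_CUBIC))
s=ctrl.get_state(); print(s["time"],s["position"],s["tool_rot"],R.from_rotvec(s["tool_rot"]).as_matrix().round(3),s["ft_force"],s["grip_width"])
E
```

```text
top [[448.2, 0.0, 262.2], [0.0, 448.2, 195.8], [0.0, 0.0, 1.0]] [[-0.012, 0.99, -0.144, 0.388], [-1.0, -0.011, 0.009, 0.009], [0.007, 0.144, 0.99, 1.476], [0.0, 0.0, 0.0, 1.0]]
loaded_block [([192, 194, 19, 40], 0.65)]
loaded_lever_grip [([189, 181, 9, 23], 0.49)]
module []
dimmer_base [([340, 214, 22, 55], 0.84), ([192, 151, 25, 32], 0.25)]
dimmer_top [([340, 231, 11, 6], 0.62), ([188, 181, 11, 21], 0.24)]
clip [([369, 225, 3, 5], 0.49), ([390, 223, 9, 6], 0.35)]
side [[433.8, 0.0, 270.9], [0.0, 433.8, 189.2], [0.0, 0.0, 1.0]] [[0.999, 0.016, -0.027, 0.537], [-0.03, 0.764, -0.645, -0.72], [0.01, 0.645, 0.764, 0.914], [0.0, 0.0, 0.0, 1.0]]
loaded_block [([280, 126, 40, 52], 0.66)]
loaded_lever_grip [([290, 116, 14, 35], 0.57), ([328, 172, 18, 12], 0.31)]
module []
dimmer_base [([259, 290, 71, 27], 0.75)]
dimmer_top [([236, 284, 11, 19], 0.6), ([250, 98, 28, 33], 0.45)]
clip []
0.7 [ 0.17325085 -0.62652091  0.23361825] [ 3.11288563e+00  4.22562082e-01 -5.60817727e-05] [[ 0.964  0.267 -0.   ]
 [ 0.267 -0.964 -0.   ]
 [-0.     0.    -1.   ]] [-1.43182318  0.35890765  0.76862132] 1.0009212964567074
```

View pics/top0.png

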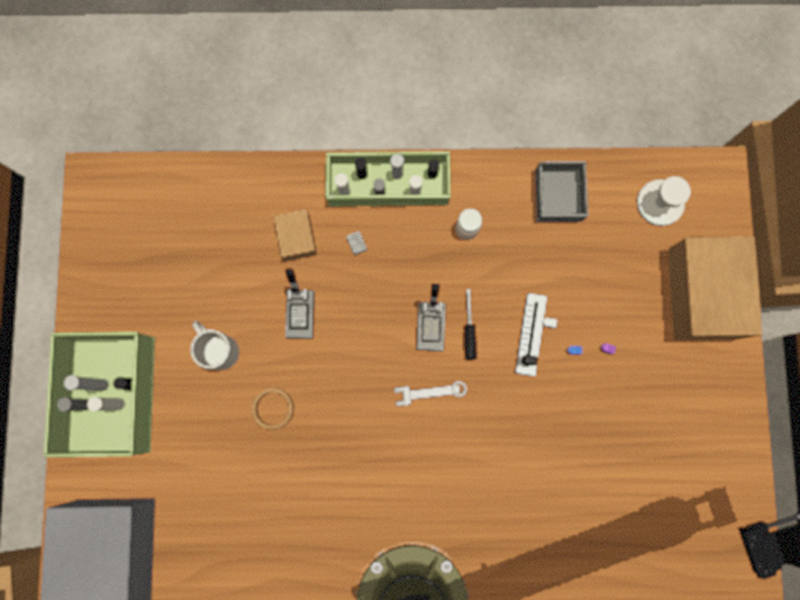

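View pics/side0.png

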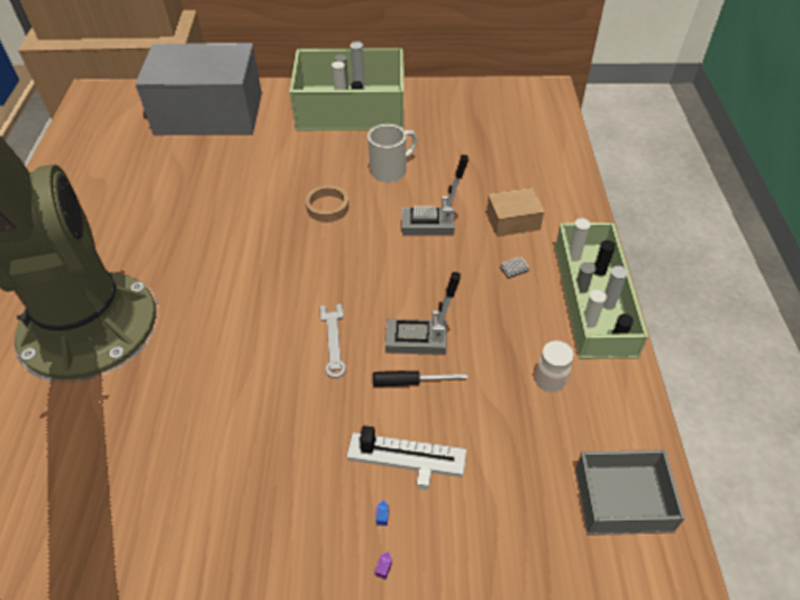

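The top view (800 px) shows the blocks at (299,313) and (431,326). The dimmer is at (532,334), with a white clip-shaped piece at (549,323) and blue and purple look-alikes at (574,350) and (608,349). In the side view the block at (428,218) seems to hold a raised module, and I'll check that in a crop with depth.

Run:
```python
from h import *
im=dict(np.load("top0.npz")); W=pts(im); s0=dict(np.load("side0.npz")); WS=pts(s0)
c=im["color"][...,::-1]; s=s0["color"][...,::-1]
z=lambda a,w,h:cv2.resize(a,(w,h),interpolation=cv2.INTER_CUBIC)
out=np.vstack([np.hstack([z(c[165:225,170:220],250,300),z(c[165:225,255:305],250,300),z(c[180:245,325:360],162,300)]),
 np.hstack([z(s[95:155,250:305],275,300),z(s[170:230,240:300],300,300)])[:, :575] if 0 else np.hstack([z(s[95:155,250:305],220,300),z(s[170:230,240:300],222,300),z(s[265:315,220:300],220,300)])])
cv2.imwrite("pics/crop.png",out)
def rect(mask,W,n):
    p=W[mask]; p=p[np.isfinite(p).all(1)]
    r=cv2.minAreaRect((p[:,:2]*1000).astype(np.float32)); print(n,len(p),np.round(r[0],1),np.round(r[1],1),round(r[2],1),"z",np.round(np.percentile(p[:,2],[5,50,95]),4))
for n,X,(x0,x1,y0,y1) in [("L",W,(180,205,180,220)),("R",W,(262,290,180,228)),("dim",W,(325,360,184,244)),
   ("Ls",WS,(252,295,95,155)),("Rs",WS,(242,292,170,230)),("dims",WS,(220,300,265,313))]:
    B=np.zeros((384,512),bool); B[y0:y1,x0:x1]=1
    for lo,hi in [(.008,.2),(.018,.03),(.033,.044),(.045,.2),(.008,.022)]:
        m=B&(X[...,2]>lo)&(X[...,2]<hi)
        if m.sum()>4: rect(m,X,f"{n} {lo}-{hi}")
```

```text
L 0.008-0.2 573 [593.9 231.1] [116.3  66.8] 3.8 z [0.0202 0.0298 0.0962]
L 0.018-0.03 276 [587.2 227.7] [56.3 98.9] 89.3 z [0.0204 0.0251 0.0295]
L 0.033-0.044 127 [592.  227.7] [39.2 78.7] 89.1 z [0.0338 0.0369 0.0426]
L 0.045-0.2 98 [600.  221.9] [75.1 42.1] 11.9 z [0.0485 0.0634 0.122 ]
L 0.008-0.022 56 [594.6 231. ] [115.8  65.8] 4.4 z [0.0086 0.02   0.0218]
R 0.008-0.2 601 [571.  -49.1] [ 79.4 156.7] 82.4 z [0.0199 0.0271 0.1583]
R 0.018-0.03 388 [557.9 -47.6] [ 56.1 100.3] 86.7 z [0.0203 0.0253 0.0292]
R 0.033-0.044 22 [555.1 -43.9] [46.8 58.8] 84.9 z [0.0334 0.0351 0.0384]
R 0.045-0.2 127 [603.4 -49.4] [41.9 38.1] 87.8 z [0.0516 0.0989 0.17  ]
R 0.008-0.022 69 [571.  -49.1] [ 79.4 156.7] 82.4 z [0.0083 0.0202 0.0219]
dim 0.008-0.2 701 [ 537.4 -265.8] [111.5 188.8] 86.5 z [0.0092 0.0155 0.0523]
dim 0.018-0.03 127 [ 535.2 -270.5] [ 67.2 165.2] 78.9 z [0.0181 0.0195 0.0244]
dim 0.033-0.044 7 [ 479.9 -239. ] [24.6  9.9] 37.9 z [0.0372 0.0393 0.0432]
dim 0.045-0.2 56 [ 483.8 -247.5] [28.  19.8] 80.0 z [0.0478 0.0542 0.0605]
dim 0.008-0.022 615 [ 537.4 -265.8] [111.5 188.8] 86.5 z [
[... 466 characters left out ...]
 0.1452]
Rs 0.018-0.03 564 [553.1 -48.6] [59.6 99.8] 86.4 z [0.0204 0.0242 0.029 ]
Rs 0.033-0.044 29 [573.8 -51.4] [37.  47.7] 85.6 z [0.0331 0.038  0.0427]
Rs 0.045-0.2 256 [595.9 -52.2] [39.8 33.6] 87.4 z [0.0512 0.0988 0.1673]
Rs 0.008-0.022 179 [553.3 -50.1] [56.2 99.3] 86.0 z [0.0091 0.0176 0.0218]
dims 0.008-0.2 1395 [ 532.2 -271.1] [ 69.3 169.8] 78.7 z [0.011  0.0146 0.0531]
dims 0.018-0.03 99 [ 523.2 -274. ] [ 58.4 133.4] 77.3 z [0.0181 0.0198 0.028 ]
dims 0.033-0.044 26 [ 481.2 -256.4] [25.1 12.7] 29.0 z [0.0346 0.0394 0.0431]
dims 0.045-0.2 115 [ 478.5 -248.8] [26.9 19.6] 76.3 z [0.0475 0.0536 0.0565]
dims 0.008-0.022 1223 [ 532.2 -271.1] [ 69.3 169.8] 78.7 z [0.0108 0.0142 0.0183]
```

View pics/crop.png

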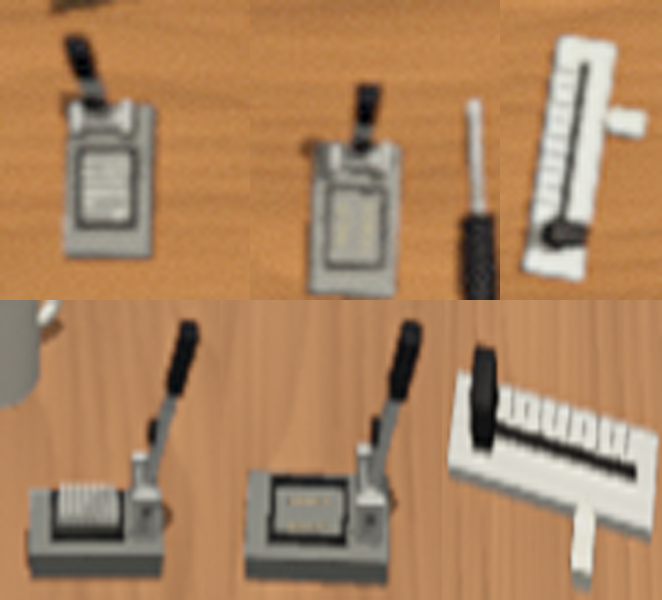

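The crop confirms it. The left block (bbox near 192,194 in the raw top image) has the finned module standing above its nest, and the right block's nest is empty. The clip meant is the white piece touching the track; the blue and purple ones only look alike. Now I'll travel towards the loaded block at a safe height, with the fingers closing.

```bash
python3 -m inch '[{"slide":[1,-0.94,0],"angular":[0,0,0.517],"claw":-1},{"slide":[1,-0.94,0],"angular":[0,0,0.517],"claw":-1},{"slide":[1,-0.94,0],"angular":[0,0,0.517],"claw":-1},{"slide":[1,-0.94,0],"angular":[0,0,0.517],"claw":-1},{"slide":[1,-0.94,0],"angular":[0,0,0.517],"claw":-1},{"slide":[1,-0.94,0],"angular":[0,0,0.517],"claw":-1},{"slide":[1,-0.94,0],"angular":[0,0,0.517],"claw":-1},{"slide":[1,-0.94,0],"angular":[0,0,0.517],"claw":-1}]' 10
python3 - <<'E'
from h import *
s=ctrl.get_state(); print(s["time"],s["position"],R.from_rotvec(s["tool_rot"]).as_matrix().round(3).tolist(),s["grip_width"],s["joint_positions"])
E
```

```text
time: 1.5
position: [0.3558, -0.3273, 0.2343]
tool_rot: [-3.141, -0.016, -0.003]
ft_force: [0.6, -1.1, -0.3]
grip_width: 0.355
grip_force: 0.0
1.5 [ 0.3557933  -0.32734501  0.2342584 ] [[1.0, 0.01, 0.002], [0.01, -1.0, 0.001], [0.002, -0.001, -1.0]] 0.35475750061679656 [ 0.98393277 -0.02365586 -0.28768107  1.8401674  -0.00888118  1.32300557
 -0.86239159]
```

```bash
python3 -m inch '[{"slide":[0.6,-1,-0.12],"angular":[0,0,0],"claw":-1},{"slide":[0.6,-1,-0.12],"angular":[0,0,0],"claw":-1},{"slide":[0.6,-1,-0.12],"angular":[0,0,0],"claw":-1},{"slide":[0.6,-1,-0.12],"angular":[0,0,0],"claw":-1},{"slide":[0.6,-1,-0.12],"angular":[0,0,0],"claw":-1},{"slide":[0.6,-1,-0.12],"angular":[0,0,0],"claw":-1},{"slide":[0.6,-1,-0.12],"angular":[0,0,0],"claw":-1}]' | head -2
python3 -m inch '[{"slide":[0.2,-1,0],"angular":[0,0,0],"claw":-1},{"slide":[0.2,-1,0],"angular":[0,0,0],"claw":-1},{"slide":[0.2,-1,0],"angular":[0,0,0],"claw":-1},{"slide":[0.2,-1,0],"angular":[0,0,0],"claw":-1},{"slide":[0.2,-1,0],"angular":[0,0,0],"claw":-1},{"slide":[0.2,-1,0],"angular":[0,0,0],"claw":-1},{"slide":[0.2,-1,0],"angular":[0,0,0],"claw":-1}]'
python3 - <<'E'
from h import *
s=ctrl.get_state(); im=ctrl.get_image("wrist"); T=np.eye(4); T[:3,:3]=R.from_rotvec(s["tool_rot"]).as_matrix(); T[:3,3]=s["position"]
print(im["tool_from_camera"].round(3).tolist())
W=pts(im,T@im["tool_from_camera"]); np.savez("w1.npz",W=W,color=im["color"])
cv2.imwrite("pics/w1.png",im["color"][...,::-1])
print(s["time"],s["position"],s["grip_width"])
for lo,hi in [(.02,.028),(.036,.043),(.055,.09),(.09,.19)]:
    m=(W[...,2]>lo)&(W[...,2]<hi)&(abs(W[...,1]-.228)<.06)&(W[...,0]>.5)&(W[...,0]<.72)
    p=W[m]
    if len(p)>5: r=cv2.minAreaRect((p[:,:2]*1000).astype(np.float32)); print(lo,hi,len(p),np.round(r[0],1),np.round(r[1],1),round(r[2],1),np.median(p,0).round(4))
E
```

```text
time: 2.2
position: [0.5045, -0.0767, 0.2647]
time: 2.9
position: [0.5518, 0.1675, 0.2631]
tool_rot: [-3.141, -0.004, 0.001]
ft_force: [0.7, -0.1, 1.4]
grip_width: 0.006
grip_force: 0.0
[[0.0, 0.96, 0.279, 0.077], [1.0, -0.0, -0.0, 0.0], [-0.0, 0.279, -0.96, -0.151], [0.0, 0.0, 0.0, 1.0]]
2.9 [0.55181853 0.16746944 0.2631492 ] 0.006261211171509097
0.02 0.028 1542 [624.9 231.1] [ 66.6 183.8] 87.9 [0.5821 0.2212 0.0241]
0.036 0.043 447 [641.9 236.7] [ 64.5 165.6] 82.5 [0.5836 0.2274 0.04  ]
0.055 0.09 278 [620.1 227.9] [42.4 21.5] 88.1 [0.6186 0.2205 0.0597]
0.09 0.19 899 [635.2 227.1] [16.1 33.3] 88.1 [0.6383 0.2245 0.1565]
```

View pics/w1.png

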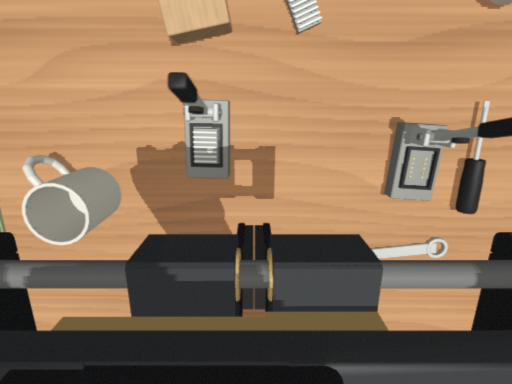

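The wrist view shows the loaded block at (207,140) with its lever grip leaning back at (182,87). Depth puts the hinge near x=0.620, y=0.2275. The fingers go behind the lever first, then sweep it over.

```bash
python3 -m inch '[{"slide":[0.56,-0.24,0],"angular":[0,0,0],"claw":-1},{"slide":[0.56,-0.24,0],"angular":[0,0,0],"claw":-1},{"slide":[0.56,-0.24,0],"angular":[0,0,0],"claw":-1},{"slide":[0.56,-0.24,0],"angular":[0,0,0],"claw":-1},{"slide":[0.56,-0.24,0.2],"angular":[0,0,0],"claw":-1},{"slide":[0.56,-0.24,0.4],"angular":[0,0,0],"claw":-1},{"slide":[0.56,-0.24,0.48],"angular":[0,0,0],"claw":-1},{"slide":[0.56,-0.24,0.48],"angular":[0,0,0],"claw":-1}]'
python3 -m inch '[{"slide":[-0.06,0,0],"angular":[0,0,0],"claw":-1},{"slide":[-0.12,0,-0.02],"angular":[0,0,0],"claw":-1},{"slide":[-0.18,0,-0.03],"angular":[0,0,0],"claw":-1},{"slide":[-0.22,0,-0.03],"angular":[0,0,0],"claw":-1},{"slide":[-0.22,0,-0.03],"angular":[0,0,0],"claw":-1}]'
```

```text
time: 3.75
position: [0.6902, 0.2212, 0.1388]
tool_rot: [3.136, -0.006, -0.011]
ft_force: [0.5, -0.6, 0.5]
grip_width: 0.008
grip_force: 0.0
time: 4.25
position: [0.6372, 0.2256, 0.1534]
tool_rot: [3.141, -0.003, 0.005]
ft_force: [-0.2, 0.4, 0.9]
grip_width: 0.004
grip_force: 0.0
```

```bash
python3 -m inch '[{"slide":[-0.09,0,0.01],"angular":[0,0,0],"claw":-1},{"slide":[-0.178,0,0.034],"angular":[0,0,0],"claw":-1},{"slide":[-0.256,0,0.084],"angular":[0,0,0],"claw":-1},{"slide":[-0.32,0,0.156],"angular":[0,0,0],"claw":-1},{"slide":[-0.32,0,0.156],"angular":[0,0,0],"claw":-1}]'
python3 - <<'E'
from h import *
im=ctrl.get_image("side"); c=im["color"][90:160,235:310,::-1]; cv2.imwrite("pics/s2.png",cv2.resize(c,(600,560),interpolation=cv2.INTER_CUBIC))
E
```

```text
time: 4.75
position: [0.5548, 0.2257, 0.1107]
tool_rot: [3.14, 0.0, -0.005]
ft_force: [0.0, 0.1, 0.1]
grip_width: 0.007
grip_force: 0.0
```

View pics/s2.png

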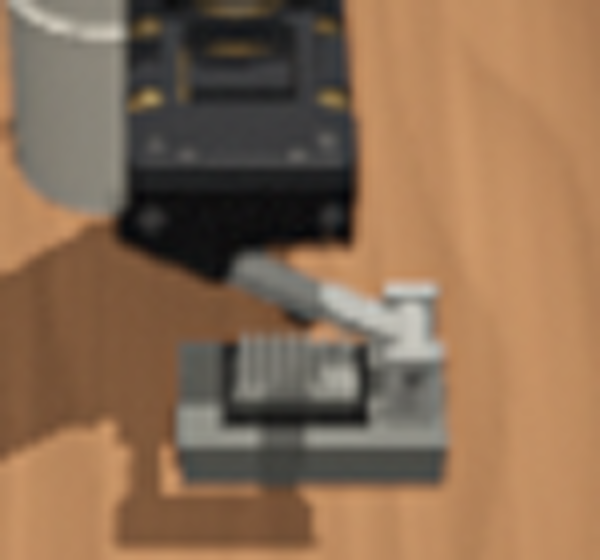

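The lever (260,280 to 400,320) is about 30° above shut, with the fingers on top of its grip. I'll press it down the rest of the way.

```bash
python3 -m inch '[{"slide":[-0.04,0,0.084],"angular":[0,0,0],"claw":-1},{"slide":[-0.06,0,0.13],"angular":[0,0,0],"claw":-1},{"slide":[-0.08,0,0.17],"angular":[0,0,0],"claw":-1},{"slide":[-0.08,0,0.18],"angular":[0,0,0],"claw":-1},{"slide":[-0.08,0,0.185],"angular":[0,0,0],"claw":-1},{"slide":[-0.08,0,0.185],"angular":[0,0,0],"claw":-1}]'
```

```text
time: 5.4
position: [0.5376, 0.2263, 0.0682]
tool_rot: [3.14, -0.002, 0.0]
ft_force: [-5.4, -2.8, 15.1]
grip_width: 0.008
grip_force: 8.1
```

```bash
python3 -m inch '[{"slide":[0,0,0.008],"angular":[0,0,0],"claw":-1},{"slide":[0,0,0.008],"angular":[0,0,0],"claw":-1},{"slide":[0,0,0.008],"angular":[0,0,0],"claw":-1}]'
python3 -m inch '[{"slide":[0,0,-0.2],"angular":[0,0,0],"claw":-1},{"slide":[0,0,-0.4],"angular":[0,0,0],"claw":-1},{"slide":[0,0.3,-0.6],"angular":[0,0,0],"claw":-1},{"slide":[0,0.6,-0.75],"angular":[0,0,0],"claw":-1},{"slide":[0,0.9,-0.75],"angular":[0,0,0],"claw":-1},{"slide":[0,1,-0.75],"angular":[0,0,0],"claw":-1},{"slide":[0,1,-0.75],"angular":[0,0,0],"claw":-1},{"slide":[0,1,-0.75],"angular":[0,0,0],"claw":-1}]'
python3 - <<'E'
from h import *
W0=None
im=ctrl.get_image("side"); c=im["color"][90:160,235:310,::-1]; cv2.imwrite("pics/s3.png",cv2.resize(c,(600,560),interpolation=cv2.INTER_CUBIC))
W=pts(im); r=ctrl.outline_of("loaded_lever_grip","side")
for q in r[:3]:
    p=W[q["mask"]]; print(q["confidence"],q["bbox"],np.nanpercentile(p,[5,50,95],axis=0).round(4).tolist())
E
```

```text
time: 5.7
position: [0.5376, 0.2264, 0.068]
tool_rot: [3.139, -0.002, 0.001]
ft_force: [-9.1, -5.2, 28.1]
grip_width: 0.005
grip_force: 13.8
time: 6.5
position: [0.5371, -0.0305, 0.2523]
tool_rot: [3.139, -0.014, 0.001]
ft_force: [-0.6, -0.2, 0.3]
grip_width: 0.004
grip_force: 0.0
0.44 [281.4, 132.4, 7.1, 3.9] [[0.5955, 0.2186, 0.0517], [0.6074, 0.2277, 0.054], [0.6193, 0.2352, 0.0581]]
0.23 [212.6, 221.1, 12.7, 52.9] [[0.3986, -0.1163, 0.0006], [0.417, -0.0564, 0.007], [0.4319, 0.0131, 0.0099]]
```

View pics/s3.png

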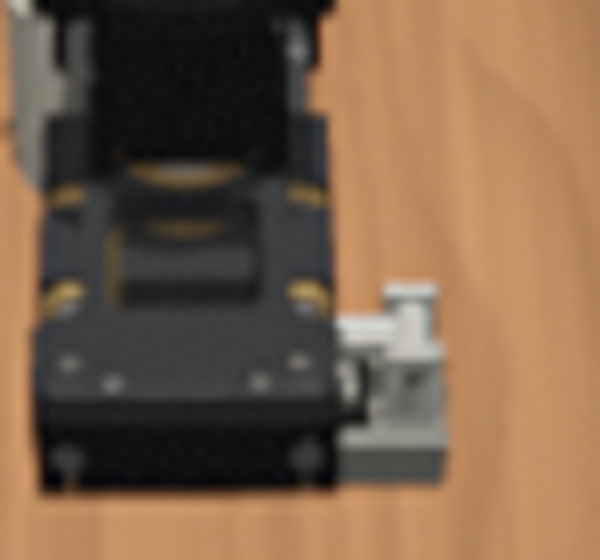

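The shut lever is partly hidden by the gripper in this view. The steel bar at (370,325) is level and its depth height is 0.054 m. The stop held against 28 N at fingertip height 0.057 m, which means shut. Next is a close wrist view of the dimmer.

```bash
python3 -m inch '[{"slide":[-0.3,0.95,0],"angular":[0,0,0],"claw":-1},{"slide":[-0.3,0.95,0],"angular":[0,0,0],"claw":-1},{"slide":[-0.3,0.95,0],"angular":[0,0,0],"claw":-1},{"slide":[-0.3,0.95,0],"angular":[0,0,0],"claw":-1},{"slide":[-0.3,0.95,0],"angular":[0,0,0],"claw":-1},{"slide":[-0.3,0.95,0],"angular":[0,0,0],"claw":-1},{"slide":[-0.3,0.95,0],"angular":[0,0,0],"claw":-1}]'
cat > dim.py <<'E'
from h import *
import sys
n=sys.argv[1]
s=ctrl.get_state(); im=ctrl.get_image("wrist"); T=np.eye(4); T[:3,:3]=R.from_rotvec(s["tool_rot"]).as_matrix(); T[:3,3]=s["position"]
im2=ctrl.get_image("side")
def dim(W,n):
    B=(abs(W[...,0]-.53)<.12)&(abs(W[...,1]+.27)<.07)
    def rect(lo,hi,M=B):
        p=W[M&(W[...,2]>lo)&(W[...,2]<hi)]; r=cv2.minAreaRect((p[:,:2]*1000).astype(np.float32)); print(n,lo,hi,len(p),np.round(r[0],1),np.round(r[1],1),round(r[2],1)); return p
    rect(.008,.03); g=rect(.048,.06); rect(.0165,.03)
    # track axis from its top surface: principal direction
    t=W[B&(W[...,2]>.011)&(W[...,2]<.017)][:,:2]
    r=cv2.minAreaRect((t*1000).astype(np.float32))
    e=W[B&(W[...,2]>.011)&(W[...,2]<.03)]
    a=np.deg2rad(-11.3)
    for a in np.deg2rad([-10.5,-11,-11.5,-12]):
        y=np.array([np.cos(a),np.sin(a)]); x=np.array([y[1],-y[0]])
        u=(e[:,:2]-[.53,-.27])@x; v=(e[:,:2]-[.53,-.27])@y
        print(n,np.rad2deg(a).round(1),"left edge spread",[np.percentile(u[(v>k)&(v<k+.02)],1).round(4) for k in (-.07,-.03,.01,.05)],
          "v ends",np.percentile(v,[.5,99.5]).round(4),"clip v",np.percentile(v[u>.5*(0)+np.percentile(u,.5)+.045],[2,50,98]).round(4),"grip v",np.percentile((g[:,:2]-[.53,-.27])@y,[2,50,98]).round(4),"grip u",np.percentile((g[:,:2]-[.53,-.27])@x,[2,50,98]).round(4))
dim(pts(im,T@im["tool_from_camera"]),"wrist"); dim(pts(im2),"side")
cv2.imwrite(f"pics/{n}.png",cv2.resize(im["color"][:,:,::-1],(768,576)))
print(s["time"],s["position"])
W=pts(im2); p=W[118:150,250:293].reshape(-1,3); p=p[(p[:,2]>.045)&(p[:,0]<.6)]
print("lever pts",len(p),np.percentile(p,[2,50,98],axis=0).round(4).tolist() if len(p) else "")
E
python3 dim.py w3
```

```text
time: 7.3
position: [0.4619, -0.2604, 0.2508]
tool_rot: [-3.14, 0.003, 0.0]
ft_force: [0.3, 0.9, -0.9]
grip_width: 0.005
grip_force: 0.0
wrist 0.008 0.03 4537 [ 529.5 -291.5] [108.1 170.2] 79.5
wrist 0.048 0.06 402 [ 479.6 -247.7] [27.9 20.1] 79.1
wrist 0.0165 0.03 414 [ 541.1 -270.7] [138.5 103.3] 21.9
wrist -10.5 left edge spread [np.float64(-0.0327), np.float64(-0.0322), np.float64(-0.0323), np.float64(-0.0322)] v ends [-0.08    0.0874] clip v [-0.02    0.032   0.0418] grip v [-0.0626 -0.0527 -0.0438] grip u [-0.0259 -0.0128  0.0004]
wrist -11.0 left edge spread [np.float64(-0.0322), np.float64(-0.0321), np.float64(-0.0324), np.float64(-0.0327)] v ends [-0.0801  0.0873] clip v [-0.0193  0.0322  0.042 ] grip v [-0.0627 -0.0528 -0.0439] grip u [-0.0254 -0.0123  0.0009]
wrist -11.5 left edge spread [np.float64(-0.0316), np.float64(-0.0319), np.float64(-0.0326), np.float64(-0.0333)] v ends [-0.0803  0.0872] clip v [-0.0187  0.0324  0.0422] grip v [-0.0628 -0.0529 -0.044 ] grip u [-0.025  -0.0119  0.0013]
wrist -12.0 left edge spread [np.float64(-0.0312), np.float64(-0.0317), np.float6
[... 696 characters left out ...]
v [-0.0204  0.0319  0.041 ] grip v [-0.0637 -0.0541 -0.045 ] grip u [-0.0251 -0.0103  0.0024]
side -11.5 left edge spread [np.float64(-0.0104), np.float64(-0.0312), np.float64(-0.0315), np.float64(-0.0325)] v ends [-0.0815  0.0859] clip v [-0.0198  0.0321  0.0412] grip v [-0.0639 -0.0541 -0.045 ] grip u [-0.0246 -0.0098  0.0029]
side -12.0 left edge spread [np.float64(-0.0099), np.float64(-0.031), np.float64(-0.0316), np.float64(-0.033)] v ends [-0.0815  0.0858] clip v [-0.0192  0.0324  0.0415] grip v [-0.064  -0.0541 -0.0451] grip u [-0.0241 -0.0094  0.0033]
7.3 [ 0.46185718 -0.26039287  0.25078948]
lever pts 167 [[0.5137, 0.2183, 0.0465], [0.5543, 0.2239, 0.0539], [0.5981, 0.2361, 0.0589]]
```

View pics/w3.png

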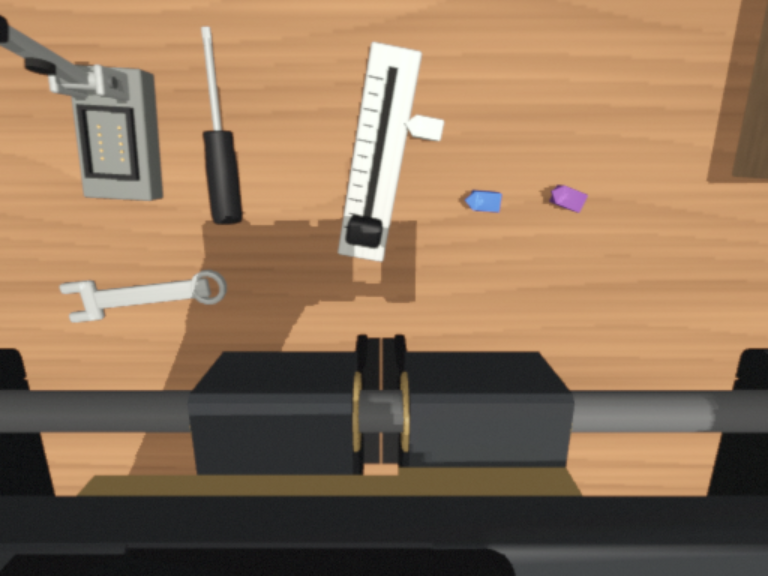

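The wrist view shows the dimmer grip at (365,230) and the white clip at (425,127), its point touching the track. The blue clip (484,201) and purple clip (568,198) are look-alikes. The lever points now lie at 0.047–0.059 m along the whole bar, so it is shut. I'll compute the exact offset between clip and grip.

```bash
cat > off.py <<'E'
from h import *
s=ctrl.get_state(); im=ctrl.get_image("wrist"); T=np.eye(4); T[:3,:3]=R.from_rotvec(s["tool_rot"]).as_matrix(); T[:3,3]=s["position"]
W=pts(im,T@im["tool_from_camera"])
a=np.deg2rad(-10.8); y=np.array([np.cos(a),np.sin(a)]); x=np.array([y[1],-y[0]])
u=(W[...,:2]-[.53,-.27])@x+.0122; v=(W[...,:2]-[.53,-.27])@y; z=W[...,2]
m=(u>.026)&(u<.05)&(v>.005)&(v<.06)&(z>.012)&(z<.03)
for k in (.024,.027,.03,.034,.038):
    q=(u>k)&(u<k+.004)&(v>.005)&(v<.06)&(z>.012)&(z<.03); print("clip u",k,q.sum(),np.percentile(v[q],[2,98]).round(4) if q.any() else "")
r=cv2.minAreaRect((np.c_[u[m],v[m]]*1000).astype(np.float32)); print("clip",r)
g=(abs(u)<.02)&(z>.048)&(z<.06)&(abs(v)<.08); r=cv2.minAreaRect((np.c_[u[g],v[g]]*1000).astype(np.float32)); print("grip",r,"grip z",np.median(z[g]))
c=np.percentile(v[m],[1,99]); gg=np.percentile(v[g],[1,99]); print("clip v",c,c.mean(),"grip v",gg,gg.mean(),"DIFF",c.mean()-gg.mean())
print("grip xy",np.array([.53,-.27])+gg.mean()*y, "tcp",s["position"],s["tool_rot"],s["time"])
E
python3 off.py
```

```text
clip u 0.024 48 [0.0262 0.0418]
clip u 0.027 50 [0.0265 0.0414]
clip u 0.03 51 [0.0263 0.0419]
clip u 0.034 48 [0.0266 0.0416]
clip u 0.038 47 [0.0263 0.0415]
clip ((36.12195587158203, 34.211273193359375), (20.14780044555664, 15.97058391571045), 0.8360527753829956)
grip ((-0.41236019134521484, -53.576316833496094), (27.835613250732422, 20.064483642578125), 0.2830326557159424) grip z 0.05410717167932644
clip v [0.02625371 0.04209135] 0.03417252805605011 grip v [-0.06303733 -0.0437854 ] -0.05341136078926578 DIFF 0.0875838888453159
grip xy [ 0.4775347  -0.25999171] tcp [ 0.46282199 -0.25837907  0.25111738] [-3.14024098e+00 -4.42272268e-03 -2.21416444e-04] 7.4
```

```bash
python3 -m inch '[{"slide":[0.067,-0.043,0.2],"angular":[0,0,0.36],"claw":0.4},{"slide":[0.067,-0.043,0.4],"angular":[0,0,0.36],"claw":0.4},{"slide":[0.067,-0.043,0.5],"angular":[0,0,0.36],"claw":0.4},{"slide":[0.067,-0.043,0.5],"angular":[0,0,0.36],"claw":0.4},{"slide":[0.067,-0.043,0.5],"angular":[0,0,0.36],"claw":0.4},{"slide":[0.067,-0.043,0.5],"angular":[0,0,0.36],"claw":0.4},{"slide":[0.067,-0.043,0.5],"angular":[0,0,0.36],"claw":0.4},{"slide":[0.067,-0.043,0.5],"angular":[0,0,0.36],"claw":0.4},{"slide":[0.067,-0.043,0.5],"angular":[0,0,0.36],"claw":0.4}]' 8
python3 - <<'E'
from h import *
P=[]
for i in range(4):
    s=ctrl.get_state(); P.append(s["position"]); ctrl.get_image("side")
M=R.from_rotvec(s["tool_rot"]).as_matrix(); p=np.mean(P,0)
print(np.round(P,4).tolist(),M.round(3).tolist(), "slide",(M.T@(np.array([.4796,-.2477,.038])-p)/.25).round(3))
E
```

```text
time: 8.35
position: [0.4788, -0.2506, 0.1272]
tool_rot: [3.127, -0.297, 0.002]
ft_force: [-0.1, 1.3, 0.3]
grip_width: 0.674
grip_force: 0.0
[[0.4788, -0.2506, 0.1272], [0.4786, -0.2505, 0.1269], [0.4785, -0.2504, 0.1268], [0.4784, -0.2504, 0.1266]] [[0.982, -0.188, 0.0], [-0.188, -0.982, -0.0], [0.0, 0.0, -1.0]] slide [ 0.002 -0.012  0.355]
```

Well centred, so I'll descend and then close.

```bash
python3 -m inch '[{"slide":[0.002,-0.011,0.18],"angular":[0,0,0],"claw":0.4},{"slide":[0.002,-0.011,0.3],"angular":[0,0,0],"claw":0.4},{"slide":[0.002,-0.011,0.355],"angular":[0,0,0],"claw":0.4},{"slide":[0.002,-0.011,0.355],"angular":[0,0,0],"claw":0.4},{"slide":[0.002,-0.011,0.355],"angular":[0,0,0],"claw":-1},{"slide":[0.002,-0.011,0.355],"angular":[0,0,0],"claw":-1},{"slide":[0.002,-0.011,0.355],"angular":[0,0,0],"claw":-1},{"slide":[0.002,-0.011,0.355],"angular":[0,0,0],"claw":-1},{"slide":[0.002,-0.011,0.355],"angular":[0,0,0],"claw":-1}]' 8
```

```text
time: 9.45
position: [0.4797, -0.2478, 0.0381]
tool_rot: [3.127, -0.297, 0.001]
ft_force: [0.4, 4.3, 3.7]
grip_width: 0.328
grip_force: 4.0
```

```bash
python3 -m inch '[{"slide":[0.04,0,0],"angular":[0,0,0],"claw":-1},{"slide":[0.1,0,0],"angular":[0,0,0],"claw":-1},{"slide":[0.17,0,0],"angular":[0,0,0],"claw":-1},{"slide":[0.24,0,0],"angular":[0,0,0],"claw":-1},{"slide":[0.3,0,0],"angular":[0,0,0],"claw":-1},{"slide":[0.335,0,0],"angular":[0,0,0],"claw":-1},{"slide":[0.351,0,0],"angular":[0,0,0],"claw":-1},{"slide":[0.351,0,0],"angular":[0,0,0],"claw":-1},{"slide":[0.351,0,0],"angular":[0,0,0],"claw":-1},{"slide":[0.351,0,0],"angular":[0,0,0],"claw":-1}]' 8
python3 -m inch '[{"slide":[0,0,0],"angular":[0,0,0],"claw":0.3},{"slide":[0,0,0],"angular":[0,0,0],"claw":0.3},{"slide":[0,0,0],"angular":[0,0,0],"claw":0.3},{"slide":[0,0,-0.1],"angular":[0,0,0],"claw":0.3},{"slide":[0,0,-0.3],"angular":[0,0,0],"claw":0.3},{"slide":[-0.15,0,-0.5],"angular":[0,0,0],"claw":0.3},{"slide":[-0.3,0,-0.7],"angular":[0,0,0],"claw":0.3},{"slide":[-0.4,0,-0.85],"angular":[0,0,0],"claw":0.3},{"slide":[-0.4,0,-0.85],"angular":[0,0,0],"claw":0.3},{"slide":[-0.4,0,-0.85],"angular":[0,0,0],"claw":0.3}]'
python3 off.py | tail -4; python3 dim.py w4|grep -E "side -11.0|lever"
```

```text
time: 10.45
position: [0.5665, -0.2635, 0.0381]
tool_rot: [-3.127, 0.296, -0.003]
ft_force: [2.2, 3.9, 4.4]
grip_width: 0.321
grip_force: 8.0
time: 11.45
position: [0.4669, -0.2468, 0.2534]
tool_rot: [3.122, -0.3, 0.006]
ft_force: [0.6, 0.1, -0.3]
grip_width: 0.647
grip_force: 0.0
clip ((36.052978515625, 34.215084075927734), (19.528654098510742, 14.97994613647461), 0.511428713798523)
grip ((-1.0585975646972656, 34.37586212158203), (26.475461959838867, 19.911989212036133), 0.02720758691430092) grip z 0.05428487550591743
clip v [0.026814   0.04165394] 0.03423396711425093 grip v [0.02447141 0.04428264] 0.03437702728881309 DIFF -0.0001430601745621568
grip xy [ 0.56376812 -0.27644161] tcp [ 0.4668698  -0.24676847  0.25336884] [ 3.1224056  -0.30038229  0.00608936] 11.45
side -11.0 left edge spread [np.float64(-0.0302), np.float64(-0.0309), np.float64(-0.0321), np.float64(-0.0311)] v ends [-0.0811  0.0862] clip v [-0.0209  0.0315  0.0408] grip v [0.0242 0.0337 0.0431] grip u [-0.0244 -0.0102  0.0013]
lever pts 167 [[0.5136, 0.2185, 0.0458], [0.5514, 0.2248, 0.0537], [0.5981, 0.2357, 0.0591]]
```

View pics/w4.png

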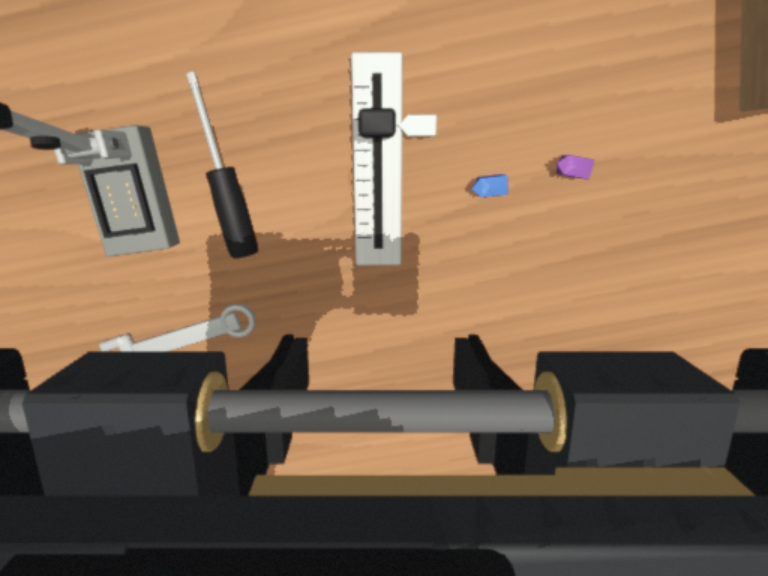

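The picture shows the grip (377,123) in line with the clip's point (403,125), and the measured offset is 0.1 mm. Before handing in, I'll check the lever's tilt numerically.

Run:
```python
from h import *
W=pts(ctrl.get_image("side")); p=W[110:150,245:295].reshape(-1,3); p=p[(abs(p[:,1]-.2275)<.006)&(p[:,2]>.046)]
for a in np.arange(.49,.62,.02):
    q=p[(p[:,0]>a)&(p[:,0]<a+.02)]; print(a.round(2),len(q),np.median(q[:,2]).round(4) if len(q) else "")
```

```text
0.49 18 0.0562
0.51 27 0.0565
0.53 27 0.0552
0.55 21 0.0545
0.57 24 0.0534
0.59 21 0.0533
0.61 12 0.055
```

The top of the grip is at 0.0565 m and the top of the bar at 0.0535 m, so the lever is level and shut (expected 0.057 and 0.054).

```bash
python3 -c "
from bench import ctrl
print(ctrl.close_job())"
```

```text
the job is handed in; nothing more can be done
None
```

The loaded block's lever is fully shut over the module, then the dimmer grip was set to about 0.1 mm (measured) from the white clip's point; the empty block's lever was left open, nothing else was touched, and the job was handed in after about 12 s of robot time.

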